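Put three cobbler's hand tools back on their own rests

TASK

The three hand tools lie on one another's rests: put the awl into the spring-clip rest, pressed down until it snaps fully home, the ball burnisher on the dark wooden V rest, and the flat glue spreader on the wire rest, each lying along its rest with the middle of its handle over the middle of the rest (either way round). Never lay a tool on the gluey bench top: park one on the spare round-based rest on the way. Do not shift or upset the jar and the thread reel, and let go of everything at the end.

Things in the scene. Friction and masses are not known exactly. Their poses are not given: they have to be found in the camera images.
- awl: Awl. Pale wooden round handle 22 mm in diameter, 132 mm long, rounded ends; its head is a slim pointed steel spike 62 mm long, 10 mm thick at its root, ending 125 mm from the origin. About 90 g. At the start it lies on the wooden rest. Origin on the handle's axis at mid-length, +x to the head; may lie rolled about x. Balances within 35 mm of the origin.
- burnisher: Ball burnisher. Pale wooden round handle 22 mm in diameter, 132 mm long, rounded ends; its head is a steel ball 32 mm in diameter on a 10 mm neck, the ball's centre 105 mm from the origin. About 120 g. At the start it lies on the wire rest. Origin on the handle's axis at mid-length, +x to the head; may lie rolled about x. Balances within 35 mm of the origin.
- spreader: Glue spreader. Pale wooden round handle 22 mm in diameter, 132 mm long, rounded ends; its head is a flat rectangular steel blade 42 mm wide, 44 mm long and 4 mm thick, ending 123 mm from the origin. About 100 g. At the start it is snapped into the spring-clip rest. Origin on the handle's axis at mid-length, +x to the head; may lie rolled about x. Balances within 35 mm of the origin.
- clip_rest: Spring-clip rest: grey plate 130x60x6 mm, two bright clips (16 mm long) at x = +45, -45 mm: sprung jaws, flared mouth 45 mm wide, top at 75 mm. A handle pressed straight down (10 N) snaps onto rubber blocks; unsnapped it rides 10-17 mm high. Pull straight up (12 N, grip 60 N). Tool lies along x; grip it midway. Home: tool origin 45 mm above this origin (centre of underside, on the bench). Fixed.
- wood_rest: Wooden V rest: a wooden plank foot 130 x 50 x 8 mm with dark wooden supports; supports at x = +45 and -45 mm, 18 mm thick, are 90 degree Vs, mouth about 50 mm wide, top at 54 mm. Tool lies along x; grip it midway. Home: tool origin 45 mm above this origin (centre of underside, on the bench). Fixed.
- wire_rest: Wire rest: bent from bright 6 mm wire, no foot plate; supports at x = +45 and -45 mm, 6 mm thick, are 90 degree Vs, mouth about 50 mm wide, top at 54 mm. Tool lies along x; grip it midway. Home: tool origin 45 mm above this origin (centre of underside, on the bench). Fixed.
- spare_rest: Spare rest, empty at the start: a dark iron round disc 112 mm in diameter and 7 mm thick carrying two thin iron plates; supports at x = +44 and -44 mm, 6 mm thick, are 90 degree Vs, mouth about 50 mm wide, top at 54 mm. Tool lies along x; grip it midway. Home: tool origin 45 mm above this origin (centre of underside, on the bench). Fixed.
- jar: Bystander: a lidded jar, 54 mm in diameter, 75 mm tall, loose, standing beyond the tools. Origin at the centre of its underside.
- reel: Bystander: a grey thread reel standing on end, 36 mm in diameter, 42 mm tall, loose, on the robot's side of the tools. Origin at the centre of its underside.
Mind the look-alikes: they are no part of the job. What is shaped like the wire_rest but orange or turquoise is not meant.

How it is judged:
By the outcome, as a careful person would: the job done as asked, in the order asked, and still so for the second after the job is handed in, with the robot touching nothing.
It also fails if it takes over 118 s, if anything falls off the work surface, if the arm or the gripper's body presses on something with over 40 N, if the wrist force passes 120 N, or if a joint passes its speed limit or range.

ROBOT

A 6-joint arm with a two-finger parallel gripper is mounted at the origin on the work surface. World frame = base frame: x ahead of the robot, y to its left, z up, the work surface at z = 0. Lengths are in m, angles in degrees, forces in N, time in s.
With the tool pointing down it reaches from about 0.275 to 0.75 m from the base axis. Payload 10.2 kg.
Tool frame: the origin (TCP) lies between the finger pads, 19 mm behind the fingertips; this is the grasp point; z points along the fingers, y is the line along which they close (so a half turn about z gives the same grasp; the last joint's range is limited). The gripper opens to 88 mm and grips with 3 to 60 N. Pads are 18 mm wide; open, the fingers measure 123 mm over their backs; the gripper's body (75 mm by 187 mm) begins 45 mm behind the grasp point.
Start: joints at [50.512, 17.928, 85.812, -0, 76.261, -12.8], TCP at [0.236, 0.469, 0.257] pointing down, gripper open.
Joint ranges: [-168.41, 168.41], [-55.51, 124.54], [10.69, 146.95], [-70.63, 250.63], [1, 178], [-165.06, 165.06]. Speed limits (degrees/s): [136.94, 136.94, 172.46, 180, 180, 180].

INTERFACE

Orientations are given as [roll, pitch, yaw] about the fixed x, y, z axes, in that order (R = Rz(yaw) Ry(pitch) Rx(roll)).
In Python, from bench import * gives the robot as it stands.
- The arm moves only by the tool move_arm, never from a script. Its argument "plan" is a list that holds one entry, the list of rows, each a list of 5 numbers: the opening, from 0 (shut) to 1 (fully open), then the shift along the tool's x, y, z in m, then the turn about the tool's z in rad. In form: [[[hand, dx, dy, dz, turn], ...]]. A call has 1 to 20 rows; each row shifts and turns the commanded pose from where the row before left it, along the tool's axes as they then stand; what a row does not reach is not made up. A row lasts 1/12 s, in which the tool goes at most 41.7 mm and 7.16 degrees, less where a joint would pass 70% of its speed; a pose out of reach is approached as far as the arm can. A call is refused whole if a number of a shift passes 0.0417 or a number of a turn 0.125, either way. A call with a gripper value outside its range is refused whole. The fingers move at their own pace and stop on an object; the grip force is fixed at half the most. Time passes only in rows, so rows that do not move let the fingers close. It gives the time, the measured TCP pose, the force, the opening and the grip force at its end, in the units of the state.
- get_state(): the state, without advancing time (a new reading comes with each control period).
- read_camera(name): name is "side" or "top"; returns a dict with "frame" (400x640x3 uint8, red, green, blue), "z_map" (400x640 float32, m along the optical axis (not along the pixel's ray), 0 where there is no reading), "fovy" (degrees; the focal length in pixels is half the picture's height over the tangent of half this angle, whatever the lens; pixels are square), "cx", "cy" (the principal point, pixels), "cam_to_world" (4x4, takes a point from camera to world coordinates). Camera axes: x right, y up, looking along -z (the intrinsics and any distortion apply to the point x, -y, -z); pixel columns grow to the right and rows downward; lengths in m; the calibration is good to about 2 mm. A picture is of the moment at which its call begins.
- hand_in(): hands the job in; it is judged then, once.
The state is a dict: "time_s": time; "joints": joint angles; "joint_velocities": joint speeds; "joint_torque": joint torques, N m; "tcp_pos": TCP position; "tcp_rot": TCP orientation; "contact_force": force on the tool from outside, world axes, zero at the start; "wrist_torque": the same for the moment, N m; "gripper_width": finger opening in m; "grasp_force": force on a finger pad.
Only numpy, scipy, OpenCV 4.12 (cv2) and the standard library are available. Lean on these libraries where they do the work, as an engineer would, in place of code of your own. Each camera call takes 0.05 s, during which the arm holds its last target. There are 200 camera calls.

## Working session

There is one attempt and no reset: what is moved stays moved. The work goes in short steps, Python scripts to look and compute and a tool call to move; the robot and the scene stay as the last step left them, time stands still between calls to the robot, and variables do not carry over. Pictures are saved under pics/ and viewed, at most 14 in all, crops included, and the job is handed in when it is done.

Besides the shell and the picture viewer there is one more tool, called as name(argument=value, ...), one argument or row to a line, values as JSON. move_arm: Moves the arm, as the interface text tells. Its arguments: {"type":"object","properties":{"plan":{"type":"array","items":{"type":"array","items":{"type":"array","items":{"type":"number"}}}}},"required":["plan"]}

```bash
ls; mkdir -p pics; python3 - <<'E'
from bench import *
import cv2,numpy as np
for n in("side","top"):
    r=read_camera(n); np.savez(f"{n}0.npz",**r); cv2.imwrite(f"pics/{n}0.png",r["frame"][:,:,::-1])
    print(n,r["fovy"],r["cx"],r["cy"],r["cam_to_world"].round(4).tolist(),[k for k in r])
print(get_state())
E
```

```text
pics
side 52.862389635610896 316.3579291091324 203.38204150832394 [[0.9396, 0.2691, -0.2114, 0.323], [-0.3421, 0.7234, -0.5998, -0.5211], [-0.0084, 0.6359, 0.7717, 0.7568], [0.0, 0.0, 0.0, 1.0]] ['frame', 'z_map', 'fovy', 'cx', 'cy', 'cam_to_world']
top 45.27465110491727 318.3191306943828 206.17260619789025 [[0.017, 0.9993, -0.0347, 0.4747], [-0.9998, 0.0174, 0.0116, -0.0011], [0.0122, 0.0345, 0.9993, 1.1331], [0.0, 0.0, 0.0, 1.0]] ['frame', 'z_map', 'fovy', 'cx', 'cy', 'cam_to_world']
{'time_s': 0.1, 'joints': array([ 5.05129378e+01,  1.79552544e+01,  8.58472446e+01, -1.06124782e-03,
        7.62595503e+01, -1.28012473e+01]), 'joint_velocities': array([ 0.03729813, -0.10818788, -0.14336643,  0.0416136 ,  0.0805949 ,
        0.08392882]), 'joint_torque': array([ 1.82918742e-03, -4.02817941e+01, -2.52646065e+01,  6.95229205e-02,
        3.41528293e-02, -5.40790367e-06]), 'tcp_pos': array([0.23568351, 0.4689213 , 0.25694291]), 'tcp_rot': array([-1.79939265e+02, -1.27432531e-02,  1.53314431e+02]), 'contact_force': array([ 0.35053098, -0.04953526, -0.32567829]), 'wrist_torque': array([ 0.02425853, -0.01106381,  0.02953839]), 'grasp_force': 0.0, 'gripper_width': 0.08791585569729733}
```

View pics/top0.png

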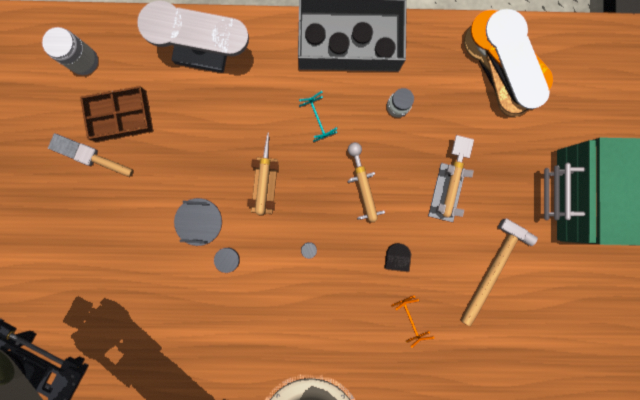

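View pics/side0.png

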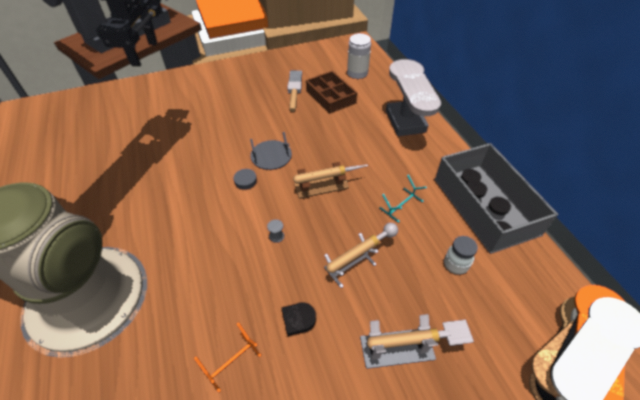

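Candidates in the top view:
- Handled tools: awl (264,185), burnisher (363,185) and spreader (455,190). The brush (90,155) and hammer (500,270) are look-alikes.
- Rests: wood under the awl, bright wire under the burnisher, grey clip plate (452,192). The spare is the round disc with plates (198,221). Turquoise (318,117) and orange (411,320) are not meant, and neither is the small puck (227,260).
- Bystanders: jar (401,102) and reel (309,250).

Next I measure positions and make one close crop.

```bash
cat > h.py <<'E'
import numpy as np,cv2
def cloud(r):
    f=200/np.tan(np.radians(r["fovy"]/2)); v,u=np.mgrid[0:400,0:640].astype(float); z=r["z_map"]
    P=np.stack([(u-r["cx"])/f*z,-(v-r["cy"])/f*z,-z],-1)
    M=r["cam_to_world"]; W=P@M[:3,:3].T+M[:3,3]; W[z==0]=np.nan
    return W
def line(p):
    (cx,cy),(w,h),a=cv2.minAreaRect((p[:,:2]*1000).astype(np.float32))
    c,s,vt=None,None,np.linalg.svd(p[:,:2]-p[:,:2].mean(0),full_matrices=False)[2]
    d=vt[0]*np.sign(vt[0][0]); t=(p[:,:2]-p[:,:2].mean(0))@d
    mid=p[:,:2].mean(0)+d*(t.max()+t.min())/2
    return mid.round(4),round(float(np.degrees(np.arctan2(d[1],d[0]))),1),round(float(np.ptp(t)),4),sorted([round(w),round(h)])
E
python3 - <<'E'
from h import *
top=dict(np.load("top0.npz")); side=dict(np.load("side0.npz"))
for n,r in(("top",top),("side",side)):
    W=cloud(r); hsv=cv2.cvtColor(r["frame"],cv2.COLOR_RGB2HSV)
    print(n,"bench z",np.nanmedian(W[280:320,280:360,2]), np.nanmedian(W[100:130,200:260,2]))
    if n=="top": boxes=dict(awl=(250,125,285,220),burn=(340,138,390,225),spr=(425,130,478,225),spare=(170,195,225,246),jar=(385,85,417,120),reel=(298,240,320,262))
    else: boxes=dict(awl=(288,155,372,197),burn=(322,218,400,287),spr=(358,312,474,366),spare=(245,128,295,170),jar=(443,234,480,276),reel=(264,218,288,244))
    for k,(a,b,c,d) in boxes.items():
        p=W[b:d,a:c].reshape(-1,3); h=hsv[b:d,a:c].reshape(-1,3); 
        ok=p[:,2]>0.004
        if k in("awl","burn","spr"):
            m=ok&(p[:,2]>.040)&(h[:,1]>70)&(h[:,0]<30)&(h[:,2]>120); q=p[m]
            print(k,"handle",m.sum(),line(q),"zmax",np.percentile(q[:,2],[5,50,95]).round(4))
            low=p[ok&(p[:,2]<.035)&(p[:,2]>.003)]; print("   low",len(low),line(low))
        else:
            q=p[ok]; print(k,len(q),q.min(0).round(3),q.max(0).round(3),line(q))
            if k=="spare":
                q=p[p[:,2]>.02]; print("  plates",len(q),line(q)); print(q.round(3)[::max(1,len(q)//20)].tolist())
r=top; im=np.hstack([cv2.resize(r["frame"][120:240,170:290],(400,400),interpolation=2),cv2.resize(r["frame"][125:235,335:485],(400,293),interpolation=2)[:293] if 0 else cv2.resize(r["frame"][120:240,345:485],(400,400),interpolation=2)])
cv2.imwrite("pics/c0.png",im[:,:,::-1])
E
```

```text
top bench z 0.0004890093222675862 0.0006689925722884738
awl handle 572 (array([0.5857, 0.1115]), -4.7, 0.1883, [60, 188]) zmax [0.0468 0.0542 0.0589]
   low 574 (array([0.5927, 0.1071]), -2.0, 0.225, [80, 222])
burn handle 540 (array([ 0.5661, -0.1154]), 15.1, 0.1784, [53, 178]) zmax [0.049  0.0546 0.0586]
   low 256 (array([ 0.5754, -0.1182]), -3.6, 0.2031, [116, 203])
spr handle 495 (array([ 0.5823, -0.324 ]), -13.6, 0.1805, [40, 180]) zmax [0.0493 0.0551 0.0601]
   low 872 (array([ 0.5907, -0.3146]), -7.2, 0.2338, [124, 224])
spare 1789 [0.417 0.205 0.004] [0.536 0.332 0.057] (array([0.472 , 0.2679]), -65.3, 0.1588, [117, 126])
  plates 137 (array([0.4722, 0.2688]), -3.4, 0.0939, [52, 94])
[[0.519, 0.292, 0.049], [0.519, 0.28, 0.042], [0.517, 0.287, 0.049], [0.517, 0.274, 0.046], [0.518, 0.264, 0.031], [0.517, 0.247, 0.047], [0.514, 0.283, 0.047], [0.515, 0.272, 0.036], [0.515, 0.258, 0.038], [0.515, 0.241, 0.053], [0.513, 0.251, 0.047], [0.431, 0.295, 0.054], [0.431, 0.284, 0.044], [0.431, 0.272, 0.036], [0.431, 0.26, 0.032], [0.429, 0.284, 0.05], [0.428, 0.275, 0.034], [0.429, 0
[... 1094 characters left out ...]
285, 0.045], [0.521, 0.285, 0.04], [0.517, 0.282, 0.037], [0.433, 0.294, 0.049], [0.427, 0.292, 0.049], [0.517, 0.275, 0.035], [0.432, 0.29, 0.046], [0.429, 0.289, 0.045], [0.428, 0.286, 0.044], [0.515, 0.246, 0.05], [0.432, 0.283, 0.041], [0.516, 0.241, 0.05], [0.432, 0.282, 0.039], [0.516, 0.241, 0.047], [0.514, 0.268, 0.021], [0.43, 0.278, 0.036], [0.429, 0.276, 0.034], [0.429, 0.275, 0.031], [0.429, 0.245, 0.054], [0.426, 0.262, 0.033], [0.428, 0.265, 0.027], [0.427, 0.264, 0.021]]
jar 929 [ 0.726 -0.225  0.004] [ 0.841 -0.15   0.078] (array([ 0.7873, -0.1855]), 24.6, 0.1263, [54, 124])
reel 277 [ 0.394 -0.011  0.004] [0.428 0.025 0.044] (array([0.4091, 0.0044]), -34.7, 0.0349, [33, 34])
```

View pics/c0.png

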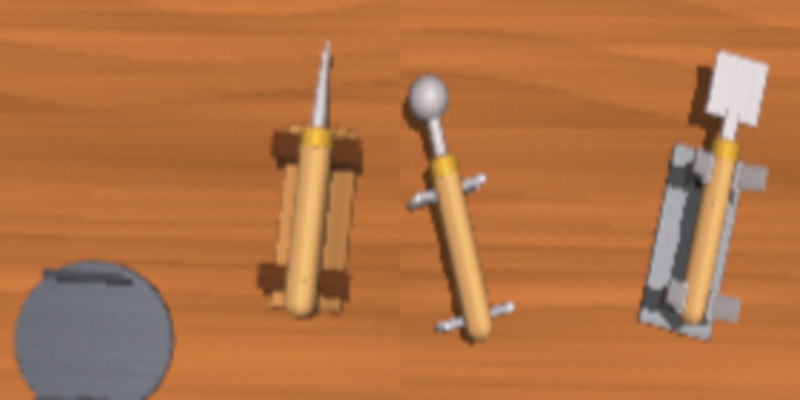

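The crop shows the awl on dark wooden Vs, the burnisher on bright wire Vs, the spreader in the grey clip rest, and the round iron spare. My masks leak, so I'll tighten them and find the rest centres from their supports.

```bash
cat > m.py <<'E'
from h import *
def ext(p,ang):
    a=np.radians(ang); d=np.array([np.cos(a),np.sin(a)]); n=np.array([-d[1],d[0]])
    t=p[:,:2]@d; s=p[:,:2]@n; lo,hi=np.percentile(t,[.5,99.5]); sl,sh=np.percentile(s,[1,99])
    return ((lo+hi)/2*d+(sl+sh)/2*n).round(4),round(hi-lo,4),round(sh-sl,4)
def run(top,side):
  for n,r in(("top",top),("side",side)):
    W=cloud(r); hsv=cv2.cvtColor(r["frame"],cv2.COLOR_RGB2HSV); H,S,V=[hsv[...,i] for i in range(3)]
    for k,c in dict(awl=(.585,.111),burn=(.567,-.116),spr=(.583,-.325)).items():
        near=np.hypot(W[...,0]-c[0],W[...,1]-c[1])<.11
        m=near&(W[...,2]>.044)&(W[...,2]<.075)&(S>70)&(H<32)&(V>130)
        p=W[m]
        for i in range(6):
            med=np.median(p[:,:2],0) if i==0 else ln[2:]
            ln=cv2.fitLine(p[:,:2].astype(np.float32),cv2.DIST_HUBER,0,.001,.001).ravel()
            e=np.abs((p[:,0]-ln[2])*ln[1]-(p[:,1]-ln[3])*ln[0]); p=p[e<.014]
        ang=np.degrees(np.arctan2(ln[1],ln[0])); ang=(ang+90)%180-90
        print(n,k,"handle ang %.1f"%ang,ext(p,ang),len(p))
        if k=="awl": q=W[near&(W[...,2]>.015)&(W[...,2]<.058)&(V<110)&(W[...,0]<.66)]; a0=ang
        elif k=="burn": q=W[near&(W[...,2]>.015)&(W[...,2]<.058)&(S<70)&(W[...,0]<.635)]
        else: q=W[near&(W[...,2]>.060)&(S<70)&(W[...,0]<.645)]; 
        q=q[np.hypot(*(q[:,:2]-q[:,:2].mean(0)).T)<.09]
        d=np.array([np.cos(np.radians(ang)),np.sin(np.radians(ang))]); t=(q[:,:2]-q[:,:2].mean(0))@d
        A,B=q[t>.015],q[t<-.015]
        for g in(A,B): print("    sup",len(g),ext(g,ang),"z",np.percentile(g[:,2],[2,98]).round(3))
if __name__=="__main__": run(dict(np.load("top0.npz")),dict(np.load("side0.npz")))
E
python3 m.py
python3 - <<'E'
from h import *
s=dict(np.load("side0.npz"))["frame"]
im=np.hstack([cv2.resize(s[145:205,285:375],(400,267),interpolation=2),cv2.resize(s[210:290,320:410],(400,356),interpolation=2)[:267]]) 
im=np.vstack([im,np.hstack([cv2.resize(s[305:370,355:475],(500,271),interpolation=2),cv2.resize(s[125:175,243:298],(300,271),interpolation=2)])])
cv2.imwrite("pics/c1.png",im[:,:,::-1])
E
```

```text
top awl handle ang -5.0 (array([0.5832, 0.1121]), np.float64(0.182), np.float64(0.021)) 533
    sup 120 (array([0.6045, 0.1098]), np.float64(0.0168), np.float64(0.0576)) z [0.037 0.055]
    sup 108 (array([0.5132, 0.1173]), np.float64(0.0206), np.float64(0.0573)) z [0.04  0.055]
top burn handle ang 15.2 (array([ 0.5574, -0.1183]), np.float64(0.1571), np.float64(0.0208)) 526
    sup 64 (array([ 0.6227, -0.0956]), np.float64(0.0295), np.float64(0.0193)) z [0.044 0.057]
    sup 26 (array([ 0.537 , -0.1217]), np.float64(0.0883), np.float64(0.0527)) z [0.039 0.055]
top spr handle ang -12.6 (array([ 0.557 , -0.3178]), np.float64(0.1263), np.float64(0.0194)) 472
    sup 96 (array([ 0.5961, -0.327 ]), np.float64(0.0158), np.float64(0.0541)) z [0.061 0.079]
    sup 95 (array([ 0.508, -0.307]), np.float64(0.016), np.float64(0.0545)) z [0.06  0.077]
side awl handle ang -5.4 (array([0.557 , 0.1133]), np.float64(0.1308), np.float64(0.0198)) 397
    sup 62 (array([0.6006, 0.1012]), np.float64(0.0252), np.float64(0.0397)) z [0.015 0.053]
    sup 55 (array([0.5128, 0.1049]), np.float64(0.0211), np.float64(0.0329)) z [0.017 0.052]
side burn handle ang 14.9 (array([ 0.5634, -0.1165]), np.float64(0.1725), np.float64(0.0203)) 567
    sup 88 (array([ 0.6215, -0.0988]), np.float64(0.0326), np.float64(0.0209)) z [0.041 0.057]
    sup 53 (array([ 0.4939, -0.1344]), np.float64(0.0063), np.float64(0.0554)) z [0.015 0.053]
side spr handle ang -13.2 (array([ 0.5548, -0.3176]), np.float64(0.1262), np.float64(0.0197)) 779
    sup 150 (array([ 0.5949, -0.3265]), np.float64(0.0164), np.float64(0.0545)) z [0.061 0.076]
    sup 157 (array([ 0.5074, -0.3057]), np.float64(0.0158), np.float64(0.0546)) z [0.06  0.076]
```

View pics/c1.png

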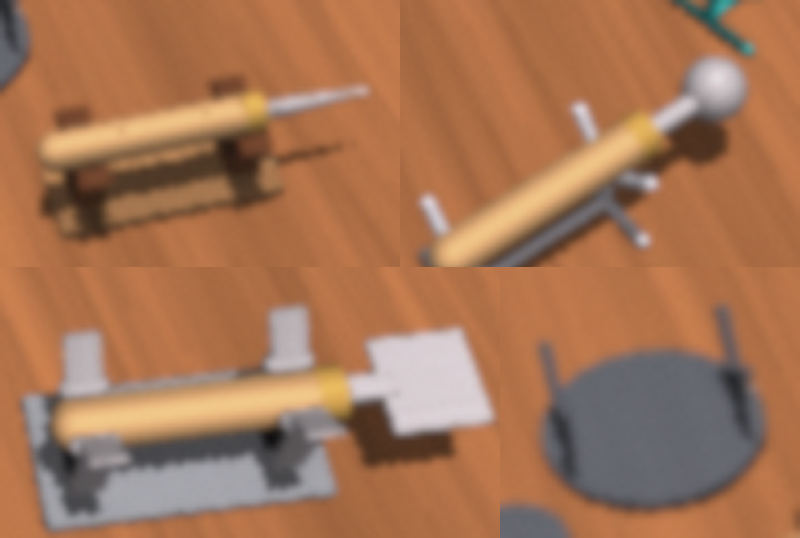

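The side crop agrees: every handle is seated, and the spreader's blade lies flat. Clip rest centre ≈ (.552,-.3165), wood ≈ (.558,.1135), spare ≈ (.4728,.270). Next I need the wire rest's supports, the handle mids and the first move.

```bash
cat > go.py <<'E'
import sys,numpy as np
from bench import *
def go(x,y,z,yaw):
    s=get_state(); p=s["tcp_pos"]; w=s["tcp_rot"][2]; dw=(yaw-w+90)%180-90
    Y=np.radians(w+dw); d=np.array([x,y,z])-p
    print("t %.1f pos %s yaw %.2f grip %.4f F %s | turn %.3f  shift dx %.4f dy %.4f dz %.4f"%(s["time_s"],p.round(4),w,s["gripper_width"],s["contact_force"].round(1),-np.radians(dw),d@[np.cos(Y),np.sin(Y),0],d@[np.sin(Y),-np.cos(Y),0],-d[2]))
if __name__=="__main__":
    go(*map(float,sys.argv[1:]))
E
python3 - <<'E'
from h import *
for n in("top","side"):
    r=dict(np.load(n+"0.npz")); W=cloud(r); hsv=cv2.cvtColor(r["frame"],cv2.COLOR_RGB2HSV);H,S,V=[hsv[...,i] for i in range(3)]
    def loc(c,ang):
        a=np.radians(ang);d=W[...,:2]-c; return d@[np.cos(a),np.sin(a)],d@[-np.sin(a),np.cos(a)]
    t,s=loc((.556,-.1187),15.1)
    m=(np.abs(s)>.014)&(np.abs(s)<.035)&(np.abs(t)<.07)&(W[...,2]>.03)&(W[...,2]<.065)
    for sg in(1,-1): 
        for sd in (1,-1):
            k=m&(sg*t>.02)&(sd*s>0); print(n,"wire",sg,sd,k.sum(),np.median(t[k]).round(4),np.percentile(s[k]*sd,98).round(4))
    for nm,c,a in(("awl",(.558,.1135),-5),("burn",(.556,-.1187),15.1),("spr",(.552,-.3165),-13)):
        t,s=loc(c,a); m=(np.abs(s)<.011)&(np.abs(t)<.1)&(W[...,2]>.03)&(W[...,2]<.07)
        w=m&(S>70)&(H<32)&(V>110)
        for z in [w&(S>60)]: print(n,nm,"handle t",np.percentile(t[z],[.5,99.5]).round(4))
        y=m&(S>165)&(H>18)&(H<32); print("   yellow ferrule",y.sum(),np.percentile(t[y],[5,50,95]).round(4) if y.any() else 0)
E
python3 go.py .5545 -.3173 .16 -13
```

```text
top wire 1 1 15 0.0261 0.0288
top wire 1 -1 18 0.0264 0.0276
top wire -1 1 15 -0.0636 0.0282
top wire -1 -1 20 -0.0633 0.0279
top awl handle t [-0.0658  0.0933]
   yellow ferrule 38 [0.0496 0.0547 0.0587]
top burn handle t [-0.0771  0.0539]
   yellow ferrule 39 [0.0386 0.0428 0.0476]
top spr handle t [-0.058   0.0682]
   yellow ferrule 37 [0.0575 0.0614 0.0657]
side wire 1 1 23 0.0255 0.0291
side wire 1 -1 17 0.025 0.0275
side wire -1 1 24 -0.0643 0.0287
side wire -1 -1 16 -0.0643 0.0271
side awl handle t [-0.0663  0.0729]
   yellow ferrule 0 0
side burn handle t [-0.079   0.0483]
   yellow ferrule 0 0
side spr handle t [-0.0608  0.0661]
   yellow ferrule 0 0
t 0.1 pos [0.2357 0.4689 0.2569] yaw 153.31 grip 0.0879 F [ 0.4 -0.  -0.3] | turn -0.239  shift dx -0.4875 dy -0.6944 dz 0.0969
```

move_arm(
  plan=[
    [[1,0,0,0,-0.12],[1,0,0,0,-0.119],[1,-0.0175,-0.0248,0.003,0],[1,-0.0175,-0.0248,0.003,0],[1,-0.0175,-0.0248,0.003,0],[1,-0.0175,-0.0248,0.003,0],[1,-0.0175,-0.0248,0.003,0],[1,-0.0175,-0.0248,0.003,0],[1,-0.0175,-0.0248,0.003,0],[1,-0.0175,-0.0248,0.003,0],[1,-0.0175,-0.0248,0.003,0],[1,-0.0175,-0.0248,0.003,0],[1,-0.0175,-0.0248,0.003,0],[1,-0.0175,-0.0248,0.003,0],[1,-0.0175,-0.0248,0.003,0],[1,-0.0175,-0.0248,0.003,0],[1,-0.0175,-0.0248,0.003,0],[1,-0.0175,-0.0248,0.003,0],[1,-0.0175,-0.0248,0.003,0],[1,0,0,0,0]],
  ],
)

```text
time_s: 1.77
tcp_pos: [0.4321, -0.0122, 0.2057]
tcp_rot: [-180.0, -0.0, 166.8]
contact_force: [-1.0, 0.9, -0.9]
gripper_width: 0.0881
grasp_force: 0.0
```

```bash
python3 go.py .5578 -.3179 .16 -13
```

```text
t 1.8 pos [ 0.4321 -0.0122  0.2057] yaw 166.79 grip 0.0881 F [-1.   0.9 -0.9] | turn -0.004  shift dx -0.1913 dy -0.2695 dz 0.0457
```

move_arm(
  plan=[
    [[1,-0.0174,-0.0245,0.0042,-0.004],[1,-0.0174,-0.0245,0.0042,0],[1,-0.0174,-0.0245,0.0042,0],[1,-0.0174,-0.0245,0.0042,0],[1,-0.0174,-0.0245,0.0042,0],[1,-0.0174,-0.0245,0.0042,0],[1,-0.0174,-0.0245,0.0042,0],[1,-0.0174,-0.0245,0.0042,0],[1,-0.0174,-0.0245,0.0042,0],[1,-0.0174,-0.0245,0.0042,0],[1,-0.0174,-0.0245,0.0042,0],[1,0,0,0,0],[1,0,0,0,0]],
  ],
)

```text
time_s: 2.85
tcp_pos: [0.5578, -0.314, 0.1591]
tcp_rot: [179.9, -0.1, 167.2]
contact_force: [-0.8, 0.9, 0.6]
gripper_width: 0.0881
grasp_force: 0.0
```

```bash
python3 go.py .5578 -.3179 .047 -13;  python3 - <<'E'
from bench import *
import cv2
r=read_camera("top")["frame"]; s=read_camera("side")["frame"]
import numpy as np
cv2.imwrite("pics/v1.png",np.hstack([cv2.resize(r[100:250,380:530],(400,400)),cv2.resize(s[240:390,330:480],(400,400))])[:,:,::-1])
E
```

```text
t 2.9 pos [ 0.5578 -0.314   0.1591] yaw 167.18 grip 0.0881 F [-0.8  0.9  0.6] | turn 0.003  shift dx -0.0009 dy -0.0038 dz 0.1121
```

View pics/v1.png

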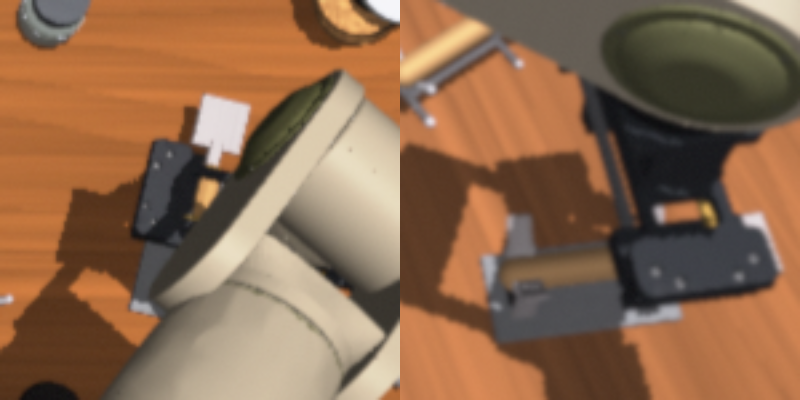

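The fingers straddle the handle (top crop (210,195)) between the clips. I'll descend and grip.

move_arm(
  plan=[
    [[1,0,-0.0035,0.014,0],[1,0,0,0.014,0],[1,0,0,0.014,0],[1,0,0,0.014,0],[1,0,0,0.014,0],[1,0,0,0.014,0],[1,0,0,0.014,0],[1,0,0,0.014,0],[1,0,0,0,0],[1,0,0,0,0],[0,0,0,0,0],[0,0,0,0,0],[0,0,0,0,0],[0,0,0,0,0],[0,0,0,0,0],[0,0,0,0,0],[0,0,0,0,0],[0,0,0,0,0]],
  ],
)

```text
time_s: 4.45
tcp_pos: [0.5571, -0.3172, 0.0482]
tcp_rot: [-180.0, -0.0, 167.2]
contact_force: [-0.3, -0.8, 0.8]
gripper_width: 0.0368
grasp_force: 0.0
```

```bash
python3 go.py .5578 -.3179 .047 -13
```

```text
t 4.5 pos [ 0.5571 -0.3172  0.0482] yaw 167.23 grip 0.0368 F [-0.3 -0.8  0.8] | turn 0.004  shift dx -0.0008 dy -0.0005 dz 0.0012
```

move_arm(
  plan=[
    [[0,0,0,0.001,0],[0,0,0,0,0],[0,0,0,0,0],[0,0,0,0,0],[0,0,0,0,0],[0,0,0,0,0],[0,0,0,0,0],[0,0,0,-0.005,0],[0,0,0,-0.005,0],[0,0,0,-0.005,0],[0,0,0,-0.005,0],[0,0,0,-0.005,0],[0,0,0,-0.005,0],[0,0,0,-0.01,0],[0,0,0,-0.01,0],[0,0,0,-0.015,0],[0,0,0,-0.02,0],[0,0,0,-0.02,0],[0,0,0,-0.01,0],[0,0,0,0,0]],
  ],
)

```text
time_s: 6.12
tcp_pos: [0.5579, -0.3179, 0.1654]
tcp_rot: [-179.9, 0.3, 167.2]
contact_force: [-0.3, 0.0, -1.0]
gripper_width: 0.0209
grasp_force: 30.0
```

```bash
python3 go.py .4728 .2700 .165 -3.4;  python3 - <<'E'
from bench import *
import cv2
s=read_camera("side")["frame"]
cv2.imwrite("pics/v2.png",cv2.resize(s[200:400,330:530],(500,500))[:,:,::-1])
E
```

```text
t 6.1 pos [ 0.5579 -0.3179  0.1654] yaw 167.23 grip 0.0209 F [-0.3  0.  -1. ] | turn -0.163  shift dx 0.1198 dy 0.5818 dz 0.0004
```

View pics/v2.png

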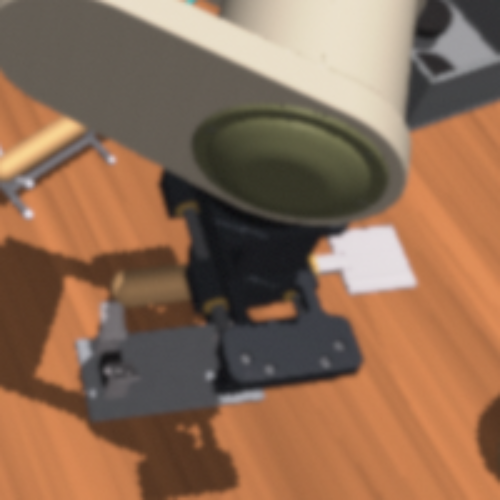

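The spreader came out cleanly and looks level. Now to the spare rest.

move_arm(
  plan=[
    [[0,0,0,0,-0.08],[0,0,0,0,-0.083],[0,0.005,0.0242,0,0],[0,0.005,0.0242,0,0],[0,0.005,0.0242,0,0],[0,0.005,0.0242,0,0],[0,0.005,0.0242,0,0],[0,0.005,0.0242,0,0],[0,0.005,0.0242,0,0],[0,0.005,0.0242,0,0],[0,0.005,0.0242,0,0],[0,0.005,0.0242,0,0],[0,0.005,0.0242,0,0],[0,0.005,0.0242,0,0],[0,0.005,0.0242,0,0],[0,0.005,0.0242,0,0],[0,0.005,0.0242,0,0],[0,0.005,0.0242,0,0],[0,0.005,0.0242,0,0],[0,0.005,0.0242,0,0]],
  ],
)

```text
time_s: 7.83
tcp_pos: [0.4924, 0.1241, 0.1611]
tcp_rot: [-180.0, -0.1, 176.6]
contact_force: [0.2, 0.5, -0.9]
gripper_width: 0.0208
grasp_force: 30.0
```

move_arm(
  plan=[
    [[0,0.005,0.0242,0,0],[0,0.005,0.0242,0,0],[0,0.005,0.0242,0,0],[0,0.005,0.0242,0,0],[0,0.005,0.0242,0,0],[0,0.005,0.0242,0,0],[0,0,0,0,0],[0,0,0,0,0],[0,0,0,0,0]],
  ],
)

```text
time_s: 8.58
tcp_pos: [0.4718, 0.2691, 0.1614]
tcp_rot: [-180.0, -0.1, 176.6]
contact_force: [-0.3, 0.0, -1.1]
gripper_width: 0.0211
grasp_force: 30.0
```

```bash
cat > look.py <<'E'
import sys
from h import *
from bench import *
# look.py gripyaw : level/offset of the held or lying handle near (x,y), both views
x,y,ang,zmin,zmax=map(float,sys.argv[1:6]); a=np.radians(ang)
for n in("top","side"):
    r=read_camera(n); np.savez(n+"1.npz",**r); W=cloud(r); hsv=cv2.cvtColor(r["frame"],cv2.COLOR_RGB2HSV);H,S,V=[hsv[...,i] for i in range(3)]
    d=W[...,:2]-[x,y]; t=d@[np.cos(a),np.sin(a)]; s=d@[-np.sin(a),np.cos(a)]
    m=(np.abs(s)<.02)&(np.abs(t)<.14)&(W[...,2]>zmin)&(W[...,2]<zmax)
    w=m&(S>70)&(H<32)&(V>60)&(np.abs(t)<.085); st=m&(S<60)&(t>.07)&(V>120)
    if w.sum()>20:
        pz=np.polyfit(t[w],W[...,2][w],1); ps=np.polyfit(t[w],s[w],1)
        print(n,"handle",w.sum(),"t",np.percentile(t[w],[1,99]).round(4),"s %.4f slope %.1fdeg"%(ps[1],np.degrees(ps[0])),"ztop %.4f (90%%) tilt %.1fdeg"%(np.percentile(W[...,2][w],90),np.degrees(pz[0])))
    yl=m&(S>165)&(H>18)&(H<32)&(t>0)&(t<.085); print("   ferrule",yl.sum(),np.median(t[yl]).round(4) if yl.any() else "")
    if st.any(): print("   steel",st.sum(),"t",np.percentile(t[st],[1,99]).round(4),"z",np.median(W[...,2][st]).round(4))
E
python3 go.py .4728 .2700 .047 -3.4; python3 look.py .4728 .270 -3.4 .14 .2; sed -i 's/XX//' go.py; python3 -c "
import numpy as np,cv2
a=np.load('top1.npz')['frame'][130:280,120:270];b=np.load('side1.npz')['frame'][60:210,200:350]
cv2.imwrite('pics/v3.png',np.hstack([cv2.resize(a,(400,400)),cv2.resize(b,(400,400))])[:,:,::-1])"
```

```text
t 8.6 pos [0.4718 0.2691 0.1614] yaw 176.57 grip 0.0211 F [-0.3  0.  -1.1] | turn -0.001  shift dx -0.0009 dy 0.0010 dz 0.1144
top handle 118 t [0.0358 0.0772] s -0.0204 slope 14.3deg ztop 0.1712 (90%) tilt -7.0deg
   ferrule 48 0.0549
   steel 405 t [0.0719 0.1203] z 0.1616
side handle 202 t [-0.0655  0.072 ] s -0.0087 slope -0.5deg ztop 0.1699 (90%) tilt -0.6deg
   ferrule 0 
   steel 183 t [0.0714 0.121 ] z 0.1602
```

View pics/v3.png

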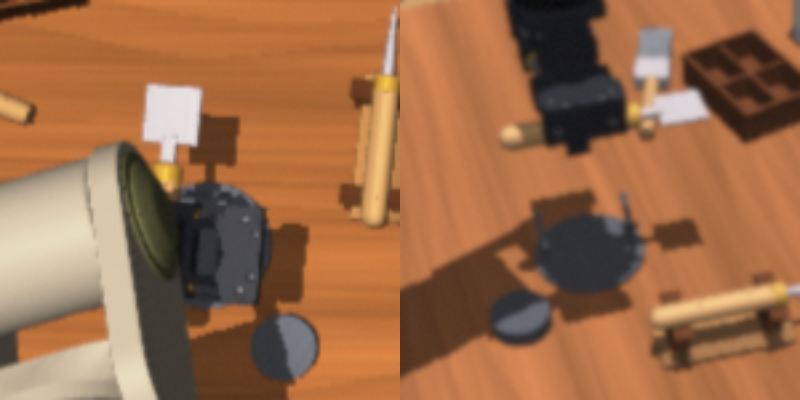

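Centred and level over the spare rest, so I lower and release.

move_arm(
  plan=[
    [[0,-0.0009,0.001,0.015,0],[0,0,0,0.015,0],[0,0,0,0.015,0],[0,0,0,0.015,0],[0,0,0,0.015,0],[0,0,0,0.015,0],[0,0,0,0.01,0],[0,0,0,0.008,0],[0,0,0,0.005,0],[0,0,0,0,0],[0,0,0,0,0],[0.3,0,0,0,0],[0.3,0,0,0,0],[0.5,0,0,0,0],[0.7,0,0,0,0],[1,0,0,0,0],[1,0,0,0,0],[1,0,0,0,0],[1,0,0,0,0],[1,0,0,0,0]],
  ],
)

```text
time_s: 10.35
tcp_pos: [0.473, 0.2707, 0.0492]
tcp_rot: [-180.0, -0.0, 176.6]
contact_force: [-0.6, 0.1, -0.6]
gripper_width: 0.0711
grasp_force: 0.0
```

```bash
python3 go.py .4728 .2700 .16 -3.4; python3 go.py .558 .1135 .16 -5
```

```text
t 10.3 pos [0.473  0.2707 0.0492] yaw 176.58 grip 0.0711 F [-0.6  0.1 -0.6] | turn -0.000  shift dx 0.0002 dy -0.0007 dz -0.1108
t 10.3 pos [0.473  0.2707 0.0492] yaw 176.58 grip 0.0711 F [-0.6  0.1 -0.6] | turn 0.028  shift dx -0.0984 dy -0.1492 dz -0.1108
```

move_arm(
  plan=[
    [[1,0,0,0,0],[1,0,0,-0.005,0],[1,0,0,-0.01,0],[1,0,0,-0.019,0],[1,0,0,-0.019,0],[1,0,0,-0.019,0],[1,0,0,-0.019,0],[1,0,0,-0.019,0],[1,0,0,0,0.028],[1,-0.0123,-0.0187,0,0],[1,-0.0123,-0.0187,0,0],[1,-0.0123,-0.0187,0,0],[1,-0.0123,-0.0187,0,0],[1,-0.0123,-0.0187,0,0],[1,-0.0123,-0.0187,0,0],[1,-0.0123,-0.0187,0,0],[1,-0.0123,-0.0187,0,0],[1,0,0,0,0],[1,0,0,0,0]],
  ],
)

```text
time_s: 11.93
tcp_pos: [0.5581, 0.1125, 0.1599]
tcp_rot: [180.0, 0.0, 174.9]
contact_force: [-0.6, 0.3, -0.3]
gripper_width: 0.0882
grasp_force: 0.0
```

```bash
python3 go.py .558 .1135 .047 -5; python3 look.py .4728 .270 -3.4 .035 .08;  python3 look.py .558 .1135 -5 .035 .08
```

```text
t 11.9 pos [0.5581 0.1125 0.1599] yaw 174.88 grip 0.0882 F [-0.6  0.3 -0.3] | turn -0.002  shift dx 0.0002 dy 0.0010 dz 0.1129
top handle 56 t [-0.0659  0.0682] s 0.0072 slope 3.9deg ztop 0.0560 (90%) tilt -0.8deg
   ferrule 0 
   steel 112 t [0.0795 0.1205] z 0.0476
side handle 399 t [-0.0632  0.0632] s -0.0062 slope -0.2deg ztop 0.0554 (90%) tilt -0.0deg
   ferrule 0 
   steel 138 t [0.0716 0.114 ] z 0.0459
top handle 100 t [-0.0551 -0.0275] s 0.0040 slope 0.7deg ztop 0.0581 (90%) tilt 6.0deg
   ferrule 0 
   steel 14 t [0.099  0.1141] z 0.0468
side handle 505 t [-0.065   0.0603] s -0.0025 slope -0.1deg ztop 0.0553 (90%) tilt 0.1deg
   ferrule 0 
   steel 38 t [0.0704 0.1126] z 0.0472
```

The spreader is parked level at z≈.045. Next, grip the awl.

move_arm(
  plan=[
    [[1,0,0.001,0.015,0],[1,0,0,0.02,0],[1,0,0,0.02,0],[1,0,0,0.02,0],[1,0,0,0.02,0],[1,0,0,0.01,0],[1,0,0,0.008,0],[1,0,0,0,0],[0,0,0,0,0],[0,0,0,0,0],[0,0,0,0,0],[0,0,0,0,0],[0,0,0,0,0],[0,0,0,0,0],[0,0,0,0,0],[0,0,0,0,0],[0,0,0,0,0],[0,0,0,0,0],[0,0,0,0,0],[0,0,0,0,0]],
  ],
)

```text
time_s: 13.8
tcp_pos: [0.5582, 0.116, 0.0468]
tcp_rot: [179.8, 0.1, 175.0]
contact_force: [-0.2, 12.6, 3.4]
gripper_width: 0.0206
grasp_force: 30.0
```

move_arm(
  plan=[
    [[0,0,0,0,0],[0,0,0,0,0],[0,0,0,0,0]],
  ],
)

```text
time_s: 14.05
tcp_pos: [0.5582, 0.116, 0.0468]
tcp_rot: [179.8, 0.1, 175.0]
contact_force: [1.3, 12.9, 3.0]
gripper_width: 0.021
grasp_force: 30.0
```

```bash
python3 go.py .558 .1135 .17 -5
```

```text
t 14.1 pos [0.5582 0.116  0.0468] yaw 174.97 grip 0.0210 F [ 1.3 12.9  3. ] | turn -0.001  shift dx -0.0000 dy -0.0025 dz -0.1232
```

move_arm(
  plan=[
    [[0,0,0,-0.005,0],[0,0,0,-0.01,0],[0,0,0,-0.02,0],[0,0,0,-0.02,0],[0,0,0,-0.02,0],[0,0,0,-0.02,0],[0,0,0,-0.02,0],[0,0,0,-0.01,0],[0,0,0,0,0.07],[0,0,0,0,0.07],[0,0,0,0,0]],
  ],
)

```text
time_s: 14.97
tcp_pos: [0.5579, 0.1138, 0.1713]
tcp_rot: [-180.0, -0.0, 166.8]
contact_force: [-0.5, -0.1, -1.0]
gripper_width: 0.0208
grasp_force: 30.0
```

```bash
python3 go.py .552 -.316 .165 -13; python3 look.py .558 .1135 -13 .14 .2
```

```text
t 15.0 pos [0.5579 0.1138 0.1713] yaw 166.80 grip 0.0208 F [-0.5 -0.1 -1. ] | turn -0.004  shift dx -0.0910 dy -0.4201 dz 0.0063
top handle 154 t [-0.0605 -0.0324] s -0.0073 slope -5.6deg ztop 0.1826 (90%) tilt 0.2deg
   ferrule 0 
   steel 37 t [0.0839 0.1192] z 0.173
side handle 211 t [-0.0667  0.0721] s -0.0072 slope 0.1deg ztop 0.1797 (90%) tilt -0.7deg
   ferrule 0 
   steel 55 t [0.0701 0.1111] z 0.1711
```

move_arm(
  plan=[
    [[0,-0.005,-0.0233,0,-0.003],[0,-0.005,-0.0233,0,0],[0,-0.005,-0.0233,0,0],[0,-0.005,-0.0233,0,0],[0,-0.005,-0.0233,0,0],[0,-0.005,-0.0233,0,0],[0,-0.005,-0.0233,0,0],[0,-0.005,-0.0233,0,0],[0,-0.005,-0.0233,0,0],[0,-0.005,-0.0233,0,0],[0,-0.005,-0.0233,0,0],[0,-0.005,-0.0233,0,0],[0,-0.005,-0.0233,0,0],[0,-0.005,-0.0233,0,0],[0,-0.005,-0.0233,0,0],[0,-0.005,-0.0233,0,0],[0,-0.005,-0.0233,0,0],[0,-0.005,-0.0233,0,0],[0,0,0,0,0],[0,0,0,0,0]],
  ],
)

```text
time_s: 16.73
tcp_pos: [0.5518, -0.3156, 0.1706]
tcp_rot: [180.0, -0.1, 167.1]
contact_force: [0.1, 0.6, -1.0]
gripper_width: 0.0205
grasp_force: 30.0
```

```bash
python3 go.py .552 -.316 .1 -13; python3 look.py .552 -.316 -13 .14 .2;python3 - <<'E'
# clip centre afresh from clip tops
from h import *
for n in("top","side"):
    r=np.load(n+"1.npz"); W=cloud(r); S=cv2.cvtColor(r["frame"],cv2.COLOR_RGB2HSV)[...,1]
    a=np.radians(-13); d=W[...,:2]-[.552,-.316]; t=d@[np.cos(a),np.sin(a)]; s=d@[-np.sin(a),np.cos(a)]
    m=(W[...,2]>.06)&(W[...,2]<.085)&(S<90)&(abs(t)<.07)&(abs(s)<.04)
    for q in(1,-1):
        k=m&(q*t>.02); print(n,q,k.sum(),"t",np.percentile(t[k],[2,98]).round(4) if k.any() else 0,"s",np.percentile(s[k],[1,99]).round(4) if k.any() else 0)
E
```

```text
t 16.7 pos [ 0.5518 -0.3156  0.1706] yaw 167.11 grip 0.0205 F [ 0.1  0.6 -1. ] | turn 0.002  shift dx -0.0003 dy -0.0003 dz 0.0706
top handle 24 t [0.0474 0.0654] s 0.0208 slope -13.7deg ztop 0.1785 (90%) tilt -6.2deg
   ferrule 12 0.0548
   steel 59 t [0.0725 0.1182] z 0.1725
side handle 445 t [-0.0672  0.0611] s -0.0027 slope 0.0deg ztop 0.1800 (90%) tilt -0.1deg
   ferrule 0 
   steel 115 t [0.0707 0.1174] z 0.1714
top 1 0 t 0 s 0
top -1 12 t [-0.0512 -0.0373] s [0.0215 0.0266]
side 1 12 t [0.0463 0.0516] s [0.0128 0.0178]
side -1 159 t [-0.0536 -0.0379] s [-0.0279  0.0273]
```

move_arm(
  plan=[
    [[0,0,0,0.015,0],[0,0,0,0.02,0],[0,0,0,0.02,0],[0,0,0,0.02,0],[0,0,0,0.015,0],[0,0,0,0.008,0],[0,0,0,0.003,0],[0,0,0,0.003,0],[0,0,0,0.003,0],[0,0,0,0.003,0],[0,0,0,0.003,0],[0,0,0,0.003,0],[0,0,0,0.003,0],[0,0,0,0.003,0],[0,0,0,0,0],[0,0,0,0,0]],
  ],
)

```text
time_s: 18.17
tcp_pos: [0.5525, -0.3151, 0.0494]
tcp_rot: [-180.0, 0.1, 167.1]
contact_force: [2.6, -0.7, -1.2]
gripper_width: 0.0205
grasp_force: 30.0
```

```bash
python3 go.py .552 -.316 .046 -13;  python3 look.py .552 -.316 -13 .03 .09
```

```text
t 18.2 pos [ 0.5525 -0.3151  0.0494] yaw 167.12 grip 0.0205 F [ 2.6 -0.7 -1.2] | turn 0.002  shift dx 0.0003 dy -0.0010 dz 0.0034
   ferrule 0 
   steel 25 t [0.0869 0.117 ] z 0.0505
side handle 319 t [-0.0658  0.0604] s -0.0030 slope -1.5deg ztop 0.0592 (90%) tilt -0.1deg
   ferrule 0 
   steel 91 t [0.0703 0.1166] z 0.0501
```

move_arm(
  plan=[
    [[0,0,0,0.002,0],[0,0,0,0.002,0],[0,0,0,0.002,0],[0,0,0,0.002,0],[0,0,0,0,0],[0,0,0,0,0]],
  ],
)

```text
time_s: 18.77
tcp_pos: [0.5527, -0.3153, 0.0446]
tcp_rot: [-179.9, 0.1, 167.1]
contact_force: [-7.4, 5.4, 25.4]
gripper_width: 0.0209
grasp_force: 28.0
```

```bash
python3 go.py .552 -.316 .046 -13;  python3 look.py .552 -.316 -13 .03 .09
```

```text
t 18.8 pos [ 0.5527 -0.3153  0.0446] yaw 167.14 grip 0.0209 F [-7.4  5.4 25.4] | turn 0.003  shift dx 0.0005 dy -0.0008 dz -0.0014
   ferrule 0 
   steel 26 t [0.0869 0.1204] z 0.0482
side handle 294 t [-0.0671  0.0614] s -0.0032 slope -1.8deg ztop 0.0557 (90%) tilt -0.1deg
   ferrule 0 
   steel 82 t [0.0706 0.1155] z 0.0471
```

A 25 N stop at z≈.0446 with the handle top at .0557 means the awl is home. Release and rise.

move_arm(
  plan=[
    [[0.4,0,0,-0.001,0],[0.6,0,0,0,0],[1,0,0,0,0],[1,0,0,0,0],[1,0,0,0,0],[1,0,0,0,0],[1,0,0,0,0],[1,0,0,0,0],[1,0,0,0,0],[1,0,0,0,0],[1,0,0,0,0],[1,0,0,-0.01,0],[1,0,0,-0.02,0],[1,0,0,-0.02,0],[1,0,0,-0.02,0],[1,0,0,-0.02,0],[1,0,0,-0.02,0],[1,0,0,0,0]],
  ],
)

```text
time_s: 20.37
tcp_pos: [0.5534, -0.3158, 0.1572]
tcp_rot: [-179.8, 0.4, 167.1]
contact_force: [0.8, -0.6, 0.6]
gripper_width: 0.0881
grasp_force: 0.0
```

```bash
python3 go.py .5444 -.1205 .16 15.1;  python3 look.py .552 -.316 -13 .03 .09
```

```text
t 20.4 pos [ 0.5534 -0.3158  0.1572] yaw 167.13 grip 0.0881 F [ 0.8 -0.6  0.6] | turn -0.488  shift dx -0.0422 dy 0.1909 dz -0.0028
top handle 80 t [0.0173 0.0751] s 0.0020 slope -5.6deg ztop 0.0589 (90%) tilt -4.7deg
   ferrule 0 
   steel 53 t [0.071  0.1188] z 0.0486
side handle 468 t [-0.0663  0.0055] s -0.0030 slope -0.8deg ztop 0.0560 (90%) tilt 0.1deg
   ferrule 0 
   steel 2 t [0.1153 0.1172] z 0.0455
```

move_arm(
  plan=[
    [[1,0,0,0,-0.122],[1,0,0,0,-0.122],[1,0,0,0,-0.122],[1,0,0,0,-0.122],[1,-0.0053,0.0239,0,0],[1,-0.0053,0.0239,0,0],[1,-0.0053,0.0239,0,0],[1,-0.0053,0.0239,0,0],[1,-0.0053,0.0239,0,0],[1,-0.0053,0.0239,0,0],[1,-0.0053,0.0239,0,0],[1,-0.0053,0.0239,0,0],[1,0,0,0,0],[1,0,0,0,0]],
  ],
)

```text
time_s: 21.63
tcp_pos: [0.543, -0.1183, 0.1513]
tcp_rot: [179.9, -0.1, -164.8]
contact_force: [0.0, 0.1, 0.0]
gripper_width: 0.0878
grasp_force: 0.0
```

```bash
python3 go.py .5444 -.1205 .047 15.1;  python3 look.py .5444 -.1205 15.1 .03 .09
```

```text
t 21.6 pos [ 0.543  -0.1183  0.1513] yaw -164.81 grip 0.0878 F [0.  0.1 0. ] | turn 0.002  shift dx -0.0008 dy -0.0025 dz 0.1043
top handle 61 t [-0.0474 -0.0278] s 0.0191 slope 33.8deg ztop 0.0577 (90%) tilt -5.5deg
   ferrule 0 
   steel 78 t [0.0952 0.1169] z 0.0579
side handle 493 t [-0.0664  0.0371] s -0.0027 slope 1.0deg ztop 0.0556 (90%) tilt 0.7deg
   ferrule 0
```

move_arm(
  plan=[
    [[1,-0.0008,-0.0025,0.015,0],[1,0,0,0.02,0],[1,0,0,0.02,0],[1,0,0,0.02,0],[1,0,0,0.02,0],[1,0,0,0.009,0],[1,0,0,0,0],[1,0,0,0,0],[0,0,0,0,0],[0,0,0,0,0],[0,0,0,0,0],[0,0,0,0,0],[0,0,0,0,0],[0,0,0,0,0],[0,0,0,0,0],[0,0,0,0,0],[0,0,0,0,0],[0,0,0,0,0],[0,0,0,0,0],[0,0,0,0,0]],
  ],
)

```text
time_s: 23.4
tcp_pos: [0.5443, -0.12, 0.0482]
tcp_rot: [179.8, -0.0, -164.9]
contact_force: [-1.3, 8.3, 4.1]
gripper_width: 0.0211
grasp_force: 30.0
```

move_arm(
  plan=[
    [[0,0,0,0,0],[0,0,0,0,0]],
  ],
)

```text
time_s: 23.57
tcp_pos: [0.5443, -0.12, 0.0482]
tcp_rot: [179.8, -0.0, -164.9]
contact_force: [-2.0, 7.7, 4.0]
gripper_width: 0.0212
grasp_force: 30.0
```

move_arm(
  plan=[
    [[0,0,0,-0.005,0],[0,0,0,-0.01,0],[0,0,0,-0.02,0],[0,0,0,-0.02,0],[0,0,0,-0.02,0],[0,0,0,-0.02,0],[0,0,0,-0.02,0],[0,0,0,-0.01,0],[0,0,0,0,0],[0,0,0,0,0]],
  ],
)

```text
time_s: 24.4
tcp_pos: [0.5447, -0.1215, 0.173]
tcp_rot: [-180.0, 0.0, -164.9]
contact_force: [0.0, 0.3, -1.7]
gripper_width: 0.0212
grasp_force: 30.0
```

```bash
python3 go.py .558 .116 .17 -5;  python3 look.py .5444 -.1205 15.1 .13 .22
```

```text
t 24.4 pos [ 0.5447 -0.1215  0.173 ] yaw -164.92 grip 0.0212 F [ 0.   0.3 -1.7] | turn 0.350  shift dx 0.0074 dy 0.2378 dz 0.0030
top handle 124 t [-0.0608 -0.0301] s 0.0130 slope 20.7deg ztop 0.1826 (90%) tilt -1.8deg
   ferrule 0 
   steel 134 t [0.0927 0.1158] z 0.182
side handle 388 t [-0.0676 -0.0096] s -0.0056 slope -0.2deg ztop 0.1795 (90%) tilt -1.3deg
   ferrule 0 
   steel 183 t [0.084  0.1124] z 0.1776
```

move_arm(
  plan=[
    [[0,0,0,0,0.117],[0,0,0,0,0.117],[0,0,0,0,0.116],[0,0.0007,0.0238,0,0],[0,0.0007,0.0238,0,0],[0,0.0007,0.0238,0,0],[0,0.0007,0.0238,0,0],[0,0.0007,0.0238,0,0],[0,0.0007,0.0238,0,0],[0,0.0007,0.0238,0,0],[0,0.0007,0.0238,0,0],[0,0.0007,0.0238,0,0],[0,0.0007,0.0238,0,0],[0,0,0,0,0],[0,0,0,0,0]],
  ],
)

```text
time_s: 25.75
tcp_pos: [0.558, 0.1169, 0.172]
tcp_rot: [-180.0, -0.1, 175.1]
contact_force: [0.4, -0.2, -1.1]
gripper_width: 0.0211
grasp_force: 30.0
```

```bash
python3 go.py .559 .116 .047 -5;  python3 look.py .558 .116 -5 .13 .22; python3 - <<'E'
# wood rest supports, now empty, and wire rest
from h import *
for n in("top","side"):
    r=np.load(n+"1.npz"); W=cloud(r); hs=cv2.cvtColor(r["frame"],cv2.COLOR_RGB2HSV); 
    for nm,c,a in(("wood",(.558,.116),-5),("wire",(.5377,-.122),15.1)):
        a=np.radians(a); d=W[...,:2]-c; t=d@[np.cos(a),np.sin(a)]; s=d@[-np.sin(a),np.cos(a)]
        m=(W[...,2]>.03)&(W[...,2]<.065)&(abs(t)<.07)&(abs(s)<.04)
        for q in(1,-1):
            k=m&(q*t>.02); print(n,nm,q,k.sum(),"t",np.percentile(t[k],[3,97]).round(4) if k.any() else 0,"s",np.percentile(s[k],[1,99]).round(4) if k.any() else 0)
E
```

```text
t 25.8 pos [0.558  0.1169 0.172 ] yaw 175.13 grip 0.0211 F [ 0.4 -0.2 -1.1] | turn 0.002  shift dx -0.0011 dy -0.0008 dz 0.1250
top handle 166 t [-0.0588 -0.0293] s -0.0037 slope -1.0deg ztop 0.1816 (90%) tilt -1.7deg
   ferrule 0 
   steel 175 t [0.083  0.1158] z 0.1799
side handle 223 t [-0.066   0.0788] s -0.0073 slope 0.5deg ztop 0.1793 (90%) tilt -2.3deg
   ferrule 0 
   steel 144 t [0.0709 0.1154] z 0.1759
top wood 1 0 t 0 s 0
top wood -1 13 t [-0.0503 -0.0354] s [0.0015 0.0279]
top wire 1 63 t [0.0421 0.0475] s [-0.0289  0.0271]
top wire -1 62 t [-0.0476 -0.0421] s [-0.0294  0.0261]
side wood 1 140 t [0.0387 0.0556] s [-0.0304  0.0239]
side wood -1 141 t [-0.0512 -0.034 ] s [-0.0307  0.025 ]
side wire 1 70 t [0.0421 0.0476] s [-0.0278  0.0268]
side wire -1 73 t [-0.0479 -0.0427] s [-0.0279  0.0268]
```

move_arm(
  plan=[
    [[0,-0.0025,-0.0015,0.015,0],[0,0,0,0.02,0],[0,0,0,0.02,0],[0,0,0,0.02,0],[0,0,0,0.015,0],[0,0,0,0.01,0],[0,0,0,0.008,0],[0,0,0,0.008,0],[0,0,0,0.008,0],[0,0,0,0,0],[0,0,0,0,0]],
  ],
)

```text
time_s: 26.77
tcp_pos: [0.5611, 0.1146, 0.0493]
tcp_rot: [180.0, 0.0, 175.0]
contact_force: [0.5, 1.0, -1.2]
gripper_width: 0.0205
grasp_force: 30.0
```

```bash
python3 go.py .5605 .115 .047 -5; python3 look.py .5605 .115 -5 .03 .09; python3 -c "
import numpy as np,cv2
a=np.load('top1.npz')['frame'][100:250,190:340];b=np.load('side1.npz')['frame'][100:250,260:410]
cv2.imwrite('pics/v4.png',np.hstack([cv2.resize(a,(400,400)),cv2.resize(b,(400,400))])[:,:,::-1])"
```

```text
t 26.8 pos [0.5611 0.1146 0.0493] yaw 175.03 grip 0.0205 F [ 0.5  1.  -1.2] | turn 0.001  shift dx 0.0006 dy 0.0004 dz 0.0023
   ferrule 0 
   steel 151 t [0.0788 0.1171] z 0.0587
side handle 204 t [-0.0651 -0.0174] s -0.0066 slope -2.1deg ztop 0.0573 (90%) tilt -1.2deg
   ferrule 0 
   steel 128 t [0.0715 0.1148] z 0.0549
```

View pics/v4.png

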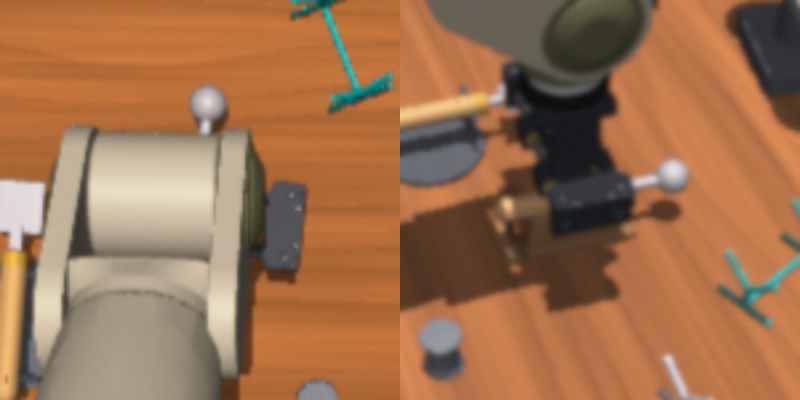

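The burnisher lies in the wooden Vs, with the ball beyond the end at (207,103) in the top crop and (672,177) in the side crop. Settle, release, rise.

move_arm(
  plan=[
    [[0,0,0,0.002,0],[0,0,0,0,0],[0.35,0,0,0,0],[0.35,0,0,0,0],[0.6,0,0,0,0],[1,0,0,0,0],[1,0,0,0,0],[1,0,0,0,0],[1,0,0,0,0],[1,0,0,0,0],[1,0,0,0,0],[1,0,0,0,0],[1,0,0,0,0],[1,0,0,-0.01,0],[1,0,0,-0.02,0],[1,0,0,-0.02,0],[1,0,0,-0.02,0],[1,0,0,-0.02,0],[1,0,0,-0.02,0],[1,0,0,0,0]],
  ],
)

```text
time_s: 28.53
tcp_pos: [0.5623, 0.1146, 0.1618]
tcp_rot: [180.0, 0.4, 175.0]
contact_force: [-0.2, 0.1, 1.2]
gripper_width: 0.0878
grasp_force: 0.0
```

```bash
python3 go.py .4728 .2705 .16 -3.4; python3 look.py .5605 .115 -5 .03 .09;
```

```text
t 28.5 pos [0.5623 0.1146 0.1618] yaw 175.03 grip 0.0878 F [-0.2  0.1  1.2] | turn -0.027  shift dx 0.0986 dy 0.1503 dz 0.0018
top handle 94 t [-0.0528 -0.0236] s -0.0016 slope -6.6deg ztop 0.0589 (90%) tilt 7.7deg
   ferrule 0 
   steel 63 t [0.0995 0.1187] z 0.0586
side handle 518 t [-0.0641  0.0608] s -0.0036 slope 0.0deg ztop 0.0554 (90%) tilt 0.1deg
   ferrule 0 
   steel 126 t [0.0718 0.1155] z 0.0531
```

Level and seated. Next, fetch the spreader from the spare rest.

move_arm(
  plan=[
    [[1,0,0,0,-0.027],[1,0.0123,0.0188,0,0],[1,0.0123,0.0188,0,0],[1,0.0123,0.0188,0,0],[1,0.0123,0.0188,0,0],[1,0.0123,0.0188,0,0],[1,0.0123,0.0188,0,0],[1,0.0123,0.0188,0,0],[1,0.0123,0.0188,0,0],[1,0,0,0,0],[1,0,0,0,0]],
  ],
)

```text
time_s: 29.55
tcp_pos: [0.4708, 0.2709, 0.1562]
tcp_rot: [-180.0, -0.1, 176.7]
contact_force: [-0.5, 0.3, 0.5]
gripper_width: 0.088
grasp_force: 0.0
```

```bash
python3 go.py .4728 .2705 .047 -3.4; python3 look.py .4728 .2705 -3.4 .03 .09; python3 look.py .5605 .115 -5 .03 .09
```

```text
t 29.6 pos [0.4708 0.2709 0.1562] yaw 176.68 grip 0.0880 F [-0.5  0.3  0.5] | turn 0.001  shift dx -0.0020 dy -0.0003 dz 0.1092
top handle 303 t [-0.0635  0.0646] s -0.0057 slope 1.9deg ztop 0.0580 (90%) tilt -0.0deg
   ferrule 37 0.056
   steel 348 t [0.0727 0.1219] z 0.0476
side handle 418 t [-0.0631  0.0635] s -0.0067 slope 0.0deg ztop 0.0554 (90%) tilt 0.1deg
   ferrule 0 
   steel 175 t [0.0721 0.1209] z 0.0461
top handle 686 t [-0.0636  0.0613] s -0.0011 slope 0.1deg ztop 0.0578 (90%) tilt 0.1deg
   ferrule 40 0.0554
   steel 167 t [0.071  0.1182] z 0.0565
side handle 523 t [-0.0643  0.0608] s -0.0034 slope 0.0deg ztop 0.0551 (90%) tilt 0.1deg
   ferrule 0 
   steel 122 t [0.0712 0.115 ] z 0.0532
```

move_arm(
  plan=[
    [[1,-0.002,-0.0025,0.015,0],[1,0,0,0.02,0],[1,0,0,0.02,0],[1,0,0,0.02,0],[1,0,0,0.02,0],[1,0,0,0.014,0],[1,0,0,0,0],[1,0,0,0,0],[0,0,0,0,0],[0,0,0,0,0],[0,0,0,0,0],[0,0,0,0,0],[0,0,0,0,0],[0,0,0,0,0],[0,0,0,0,0],[0,0,0,0,0],[0,0,0,0,0],[0,0,0,0,0],[0,0,0,0,0],[0,0,0,0,0]],
  ],
)

```text
time_s: 31.42
tcp_pos: [0.4738, 0.2694, 0.049]
tcp_rot: [179.8, 0.1, 176.6]
contact_force: [-0.7, 9.2, 4.5]
gripper_width: 0.0212
grasp_force: 30.0
```

move_arm(
  plan=[
    [[0,0,0,0,0],[0,0,0,0,0]],
  ],
)

```text
time_s: 31.58
tcp_pos: [0.4737, 0.2694, 0.049]
tcp_rot: [179.8, 0.1, 176.6]
contact_force: [-1.2, 8.3, 4.5]
gripper_width: 0.021
grasp_force: 30.0
```

move_arm(
  plan=[
    [[0,0,0,-0.005,0],[0,0,0,-0.01,0],[0,0,0,-0.02,0],[0,0,0,-0.02,0],[0,0,0,-0.02,0],[0,0,0,-0.02,0],[0,0,0,-0.02,0],[0,0,0,-0.01,0],[0,0,0,0,-0.108],[0,0,0,0,-0.108],[0,0,0,0,-0.107],[0,0,0,0,0]],
  ],
)

```text
time_s: 32.58
tcp_pos: [0.4733, 0.2677, 0.1731]
tcp_rot: [-180.0, -0.0, -164.7]
contact_force: [-0.4, 0.6, -0.4]
gripper_width: 0.021
grasp_force: 30.0
```

```bash
python3 go.py .5377 -.1225 .17 15.1; python3 look.py .4728 .2685 15.1 .13 .22
```

```text
t 32.6 pos [0.4733 0.2677 0.1731] yaw -164.71 grip 0.0210 F [-0.4  0.6 -0.4] | turn 0.003  shift dx 0.0394 dy -0.3935 dz 0.0031
top handle 58 t [-0.0645  0.0775] s -0.0123 slope 0.8deg ztop 0.1781 (90%) tilt -1.8deg
   ferrule 5 0.057
   steel 388 t [0.0755 0.1202] z 0.1717
side handle 251 t [-0.0661 -0.0067] s -0.0072 slope 0.6deg ztop 0.1798 (90%) tilt 1.1deg
   ferrule 0 
   steel 124 t [0.0789 0.1212] z 0.1699
```

move_arm(
  plan=[
    [[0,0.0023,-0.0231,0,0.003],[0,0.0023,-0.0231,0,0],[0,0.0023,-0.0231,0,0],[0,0.0023,-0.0231,0,0],[0,0.0023,-0.0231,0,0],[0,0.0023,-0.0231,0,0],[0,0.0023,-0.0231,0,0],[0,0.0023,-0.0231,0,0],[0,0.0023,-0.0231,0,0],[0,0.0023,-0.0231,0,0],[0,0.0023,-0.0231,0,0],[0,0.0023,-0.0231,0,0],[0,0.0023,-0.0231,0,0],[0,0.0023,-0.0231,0,0],[0,0.0023,-0.0231,0,0],[0,0.0023,-0.0231,0,0],[0,0.0023,-0.0231,0,0],[0,0,0,0,0],[0,0,0,0,0]],
  ],
)

```text
time_s: 34.27
tcp_pos: [0.5366, -0.1223, 0.1729]
tcp_rot: [180.0, -0.0, -165.3]
contact_force: [-0.4, 1.2, -0.6]
gripper_width: 0.0208
grasp_force: 30.0
```

```bash
python3 go.py .5377 -.1225 .0485 15.1; python3 look.py .5377 -.1225 15.1 .13 .22
```

```text
t 34.3 pos [ 0.5366 -0.1223  0.1729] yaw -165.33 grip 0.0208 F [-0.4  1.2 -0.6] | turn -0.008  shift dx -0.0010 dy -0.0005 dz 0.1244
top handle 127 t [-0.063  -0.0315] s 0.0158 slope 20.1deg ztop 0.1821 (90%) tilt -0.9deg
   ferrule 0 
   steel 292 t [0.0812 0.1194] z 0.1716
side handle 380 t [-0.0673 -0.0099] s -0.0045 slope -1.9deg ztop 0.1801 (90%) tilt -0.9deg
   ferrule 0 
   steel 306 t [0.0811 0.1203] z 0.1702
```

move_arm(
  plan=[
    [[0,-0.0013,-0.0005,0.015,-0.008],[0,0,0,0.02,0],[0,0,0,0.02,0],[0,0,0,0.02,0],[0,0,0,0.015,0],[0,0,0,0.01,0],[0,0,0,0.009,0],[0,0,0,0.008,0],[0,0,0,0.008,0],[0,0,0,0,0],[0,0,0,0,0]],
  ],
)

```text
time_s: 35.28
tcp_pos: [0.5383, -0.1215, 0.0483]
tcp_rot: [-180.0, 0.0, -164.6]
contact_force: [0.1, 1.3, -1.0]
gripper_width: 0.0212
grasp_force: 30.2
```

```bash
python3 go.py .5377 -.1225 .0485 15.1; python3 look.py .5377 -.1225 15.1 .03 .09
```

```text
t 35.3 pos [ 0.5383 -0.1215  0.0483] yaw -164.63 grip 0.0212 F [ 0.1  1.3 -1. ] | turn 0.005  shift dx 0.0009 dy -0.0008 dz -0.0002
   ferrule 0 
   steel 244 t [0.0829 0.1212] z 0.0475
side handle 272 t [-0.0665 -0.0118] s -0.0039 slope -0.6deg ztop 0.0555 (90%) tilt 0.2deg
   ferrule 0 
   steel 310 t [0.0735 0.1205] z 0.0461
```

Seated and centred. Release, rise, and back off to see all three.

move_arm(
  plan=[
    [[0,0,0,0.001,0],[0,0,0,0,0],[0.35,0,0,0,0],[0.35,0,0,0,0],[0.6,0,0,0,0],[1,0,0,0,0],[1,0,0,0,0],[1,0,0,0,0],[1,0,0,0,0],[1,0,0,0,0],[1,0,0,0,0],[1,0,0,0,0],[1,0,0,0,0],[1,0,0,-0.01,0],[1,0,0,-0.02,0],[1,0,0,-0.02,0],[1,0,0,-0.02,0],[1,0,0,-0.02,0],[1,0,0,-0.02,0],[1,0,0,-0.02,0]],
  ],
)

```text
time_s: 37.05
tcp_pos: [0.538, -0.1217, 0.1791]
tcp_rot: [-180.0, 0.0, -164.6]
contact_force: [0.6, 0.2, -0.2]
gripper_width: 0.0881
grasp_force: 0.0
```

move_arm(
  plan=[
    [[1,0,0,-0.02,0],[1,0,0,-0.02,0],[1,0.01,0.03,-0.01,0],[1,0.01,0.03,-0.01,0],[1,0.01,0.03,0,0],[1,0.01,0.03,0,0],[1,0.01,0.03,0,0],[1,0.01,0.03,0,0],[1,0.01,0.03,0,0],[1,0.01,0.03,0,0],[1,0.01,0.03,0,0],[1,0.01,0.03,0,0],[1,0,0.03,0,0],[1,0,0.03,0,0],[1,0,0.03,0,0],[1,0,0,0,0]],
  ],
)

```text
time_s: 38.38
tcp_pos: [0.3368, 0.231, 0.238]
tcp_rot: [179.9, 0.1, -164.4]
contact_force: [1.3, -0.1, 0.5]
gripper_width: 0.0884
grasp_force: 0.0
```

```bash
for a in ".552 -.316 -13" ".5605 .115 -5" ".5377 -.1225 15.1"; do echo "== $a"; python3 look.py $a .03 .09; done; python3 -c "
import numpy as np,cv2
from h import *
for n in('top','side'):
    W=cloud(np.load(n+'1.npz'))
    for c in((.764,-.196),(.409,.0045)):
        m=(np.hypot(W[...,0]-c[0],W[...,1]-c[1])<.045)&(W[...,2]>.035); print(n,W[m].mean(0).round(4),np.percentile(W[m][:,2],95).round(3))
        W0=cloud(np.load(n+'0.npz'));m=(np.hypot(W0[...,0]-c[0],W0[...,1]-c[1])<.045)&(W0[...,2]>.035); print('   was',W0[m].mean(0).round(4))
a=np.load('top1.npz')['frame'];b=np.load('side1.npz')['frame']
cv2.imwrite('pics/v5.png',np.vstack([cv2.resize(a[80:280,160:500],(500,294)),cv2.resize(b[120:380,200:500],(346,300))[:, :] if 0 else cv2.resize(b[100:380,100:576],(500,294))])[:,:,::-1])"
```

```text
== .552 -.316 -13
top handle 510 t [-0.0651  0.0625] s 0.0003 slope -0.0deg ztop 0.0576 (90%) tilt 0.3deg
   ferrule 29 0.0552
   steel 53 t [0.0704 0.1183] z 0.0487
side handle 831 t [-0.0662  0.0594] s -0.0022 slope 0.0deg ztop 0.0562 (90%) tilt 0.0deg
   ferrule 0 
   steel 85 t [0.0703 0.116 ] z 0.0471
== .5605 .115 -5
top handle 681 t [-0.0637  0.0613] s -0.0011 slope 0.2deg ztop 0.0574 (90%) tilt 0.1deg
   ferrule 39 0.0553
   steel 167 t [0.0707 0.1179] z 0.0561
side handle 520 t [-0.0644  0.0609] s -0.0036 slope 0.1deg ztop 0.0553 (90%) tilt 0.1deg
   ferrule 0 
   steel 124 t [0.071  0.1149] z 0.0528
== .5377 -.1225 15.1
top handle 543 t [-0.0643  0.0619] s -0.0001 slope 0.4deg ztop 0.0580 (90%) tilt 0.1deg
   ferrule 35 0.0554
   steel 352 t [0.0713 0.1213] z 0.0476
side handle 618 t [-0.0654  0.0609] s -0.0030 slope 0.2deg ztop 0.0555 (90%) tilt 0.5deg
   ferrule 0 
   steel 317 t [0.0721 0.1204] z 0.046
top [ 0.7503 -0.1952  0.0682] 0.078
   was [ 0.75   -0.1952  0.0681]
top [0.4114 0.0063 0.0422] 0.046
   was [0.4114 0.0063 0.0424]
side [ 0.7477 -0.2031  0.064 ] 0.076
   was [ 0.7476 -0.2032  0.0639]
side [0.411  0.0066 0.0411] 0.043
   was [0.411  0.0065 0.0412]
```

View pics/v5.png

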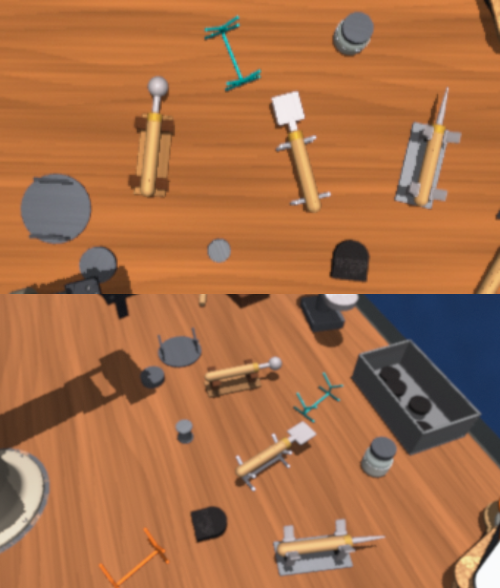

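All three tools are on their own rests, centred within 1–2 mm and level. The awl is home in the clips, and the jar (352,33) and reel (219,250) have not moved.

```bash
python3 -c "
from bench import *
print(hand_in())"
```

```text
the job is handed in; nothing more can be done
None
```

I handed the job in at about 38 s: the awl is snapped home in the clip rest, the burnisher is on the wooden V rest and the spreader is on the wire rest, each centred to about 1–2 mm; the jar and reel have not moved, and the gripper is open and clear.

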